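# Weigh steel balls onto the spring scale

### The job

The bench spring scale needs a full-travel check: take the hand scoop that holds the steel balls and pour them over its lip into the scale's round pan until their weight sinks the pan right down onto its stop. Then stand the scoop upright on the bench or its cutting mat again, clear of the scale, and let go of it; the empty scoop is not needed.

Things in the scene. Friction and masses are not known exactly. Their poses are not given: they have to be found in the camera images.
- scoop_grip (a point): Centre of the upright black grip of the aluminium hand scoop (84 x 64 mm, walls 28 mm high) that holds six loose steel balls; its twin nearby is empty. Grip: a fin over the tray's rear, 12 mm thick (y), 38 mm long (x), from 28 to 102 mm above the scoop's underside, this point 80 mm above it. Scoop axes: z up, x from pouring lip to back wall (mouth faces -x), y across. 0.25 kg full.
- scoop_lip (a point): Middle of that scoop's 60 mm wide pouring lip: 64 mm to -x of the grip's centre and 62 mm below it in the scoop's axes. The floor's front 35 mm is a ramp rising 25 degrees to the lip: held level, the balls (18 mm, 24 g each) stay in; tipped lip down by 45 to 60 degrees they all roll out over the lip. Same axes as scoop_grip.
- pan_center (a point): Centre of the inner floor of the spring scale's pan: a round open steel pan, 104 mm across outside, 98 mm inside; its rim stands 23 mm above this point. It sits on a spring plunger over a round grey base 90 mm across, its inner floor 69 mm above the bench top (the cutting mat beside it: 3 mm) while unloaded. z up. A fixed black box, 122 mm high, stands close to its right and behind it.
- pan (a joint): How far the pan has sunk on its spring, in m: 0 unloaded (top), 0.014 on its hard stop. It stays up under two balls and is on the stop with five or six of the balls in it; it springs back when unloaded.

How it is judged:
On the way, in this order (a step that is already met when the one before it is completed fails the run):
1. the scoop is tipped with its lip over the pan while the pan is still up (angle between scoop_lip's own z axis and vertical above 0.45 rad and horizontal distance between scoop_lip and pan_center below 0.06 m and value of joint pan below 0.008 m), for 0.02 s.
2. the weight of the balls has sunk the pan onto its stop (value of joint pan above 0.0125 m), for 0.3 s.
At the end, for the whole second after the job is handed in: The pan is down on its stop (sunk more than 12.5 of 14 mm) under the balls, and the scoop stands upright (within 10 degrees) on the bench or mat (the centre of its grip 70 to 93 mm high) clear of the scale (grip at least 85 mm from the pan's centre, in plan) (value of joint pan above 0.0125 m and angle between scoop_grip's own z axis and vertical below 0.17 rad and height (world z) of scoop_grip between 0.07 and 0.093 m and horizontal distance between scoop_grip and pan_center above 0.085 m); the robot touches nothing.
It also fails if it takes over 53 s, if anything falls off the work surface, if the arm or the gripper's body presses on something with over 40 N, if the wrist force passes 120 N, or if a joint passes its speed limit or range.

### The arm

A 7-joint arm with a two-finger parallel gripper is mounted at the origin on a cart in front of the work surface, level with it; the furniture and walls round the work are solid. World frame = base frame: x ahead of the robot, y to its left, z up, the work surface at z = 0. Lengths are in m, angles in rad, forces in N, time in s.
With the tool pointing down it reaches from about 0.35 to 0.9 m from the base axis. Payload 8.1 kg.
Tool frame: the origin (TCP) lies on the centre line of the jaws, within the pads' length; the fingertips stand 8 mm ahead of it and the grasp point (between the pads) lies 11 mm behind it; z points along the fingers, y is the line along which they close (so a half turn about z gives the same grasp; the last joint's range is limited). The gripper opens to 92 mm and grips with 3 to 60 N. Pads are 19 mm wide; open, the fingers measure 130 mm over their backs; the gripper's body (75 mm by 190 mm) begins 47 mm behind the grasp point.
Start: joints at [-1.23, 0.434, 0.025, 1.573, -0.012, 1.134, -0.075], TCP at [0.268, 0.564, 0.235] pointing down, gripper open.
Joint ranges: [-2.62, 2.62], [-0.44, 2.09], [-1.27, 1.32], [0.08, 2.57], [-1.32, 4.46], [0.12, 2], [-2.74, 2.74]. Speed limits (rad/s): [2.22, 2.22, 3.01, 3.01, 3.14, 3.14, 3.14].

### API

Orientations are given as a rotation vector (axis times angle).
In Python, from workcell import goto, servo_line, move_j, command_gripper, dwell, inverse_kinematics, capture, calibration, PlanningError, close_job, current_time, current_q, current_joint_vel, current_effort, current_position, current_tcp_rot, current_wrist_force, current_ft_torque, current_grip_width, current_finger_force gives the robot as it stands. Calls block until the motion is done:
- goto(position, orientation): joint-space move of the TCP to a pose.
- servo_line(position, rot=None, velocity=0.15): straight line of the TCP; rot=None keeps the orientation; velocity is the mean speed in m/s.
- move_j(angles): joint-space move.
- command_gripper(opening, force=None): opening from 0.0 (shut) to 1.0 (fully open); force is the grip in N (None keeps the last); returns when the fingers have stopped.
- dwell(seconds).
- inverse_kinematics(position, orientation): joint angles nearest the present ones, or None.
- capture(name): name is "side" or "top" or "wrist"; returns the picture (384x512x3 uint8, red, green, blue); there is no depth.
- calibration(name): a dict with "fx", "fy", "cx", "cy" (pixels), "k1" (the pictures are not rectified: a ray, as slopes to the right and down, at radius r is drawn at 1 + k1 r^2 times it, then the intrinsics apply), "R" (3x3) and "t" (3): a world point X has camera coordinates R X + t. Camera axes: x right, y down, z forward; pixel columns grow to the right and rows downward; lengths in m; the calibration is good to about 2 mm. A picture is of the moment at which its call begins: read the wrist's pose just before it. calibration takes no time and is no camera call; for the wrist camera it gives the pose at the moment of the call.
A pose or a line that the arm cannot do raises PlanningError and nothing moves.
- close_job(): hands the job in; it is judged then, once.
Readings, each from a call of its own:
- current_time(): time.
- current_q(): joint angles.
- current_joint_vel(): joint speeds.
- current_effort(): joint torques, N m.
- current_position(): TCP position.
- current_tcp_rot(): TCP orientation.
- current_wrist_force(): force on the tool from outside, world axes, zero at the start.
- current_ft_torque(): the same for the moment, N m.
- current_grip_width(): opening from 0.0 (shut) to 1.0 (fully open).
- current_finger_force(): force on a finger pad.
Only numpy, scipy, OpenCV 4.12 (cv2) and the standard library are available. Lean on these libraries where they do the work, as an engineer would, in place of code of your own. Each camera call takes 0.05 s, during which the arm holds its last target. There are 200 camera calls.

## Working session

There is one attempt and no reset: what is moved stays moved. The work goes in short steps, each a Python script; the robot and the scene stay as the last script left them, time stands still between calls to the robot, and variables do not carry over. Pictures are saved under pics/ and viewed, at most 10 in all, crops included, and the job is handed in when it is done.

```bash
mkdir -p pics
python3 - <<'E'
from workcell import *
import cv2,numpy as np
print(current_time(),current_tcp_rot())
for n in("top","side"):
    c=calibration(n);print(n,c)
    cv2.imwrite(f"pics/{n}0.png",cv2.resize(capture(n)[:,:,::-1],(800,600),interpolation=cv2.INTER_CUBIC))
E
```

```text
0.0 [-6.91426168e-01 -3.06433030e+00  2.57078097e-03]
top {'fx': 459.59959737413476, 'fy': 459.59959737413476, 'cx': 252.16008645560478, 'cy': 192.76872087407693, 'k1': -0.013917349944232917, 'R': array([[ 0.02836003, -0.99959664,  0.00150419],
       [-0.98355637, -0.02817339, -0.17839038],
       [ 0.17836081,  0.0035797 , -0.98395864]]), 't': array([0.18149366, 0.42666458, 0.84569856])}
side {'fx': 392.30666210814894, 'fy': 392.30666210814894, 'cx': 251.11333813251096, 'cy': 186.50668675213637, 'k1': -0.08589640648770538, 'R': array([[ 0.9953113 , -0.09641323, -0.00773951],
       [-0.04848129, -0.42804717, -0.90245509],
       [ 0.08369574,  0.89859897, -0.43071442]]), 't': array([-0.39200679,  0.20889068,  0.66400687])}
```

View pics/top0.png

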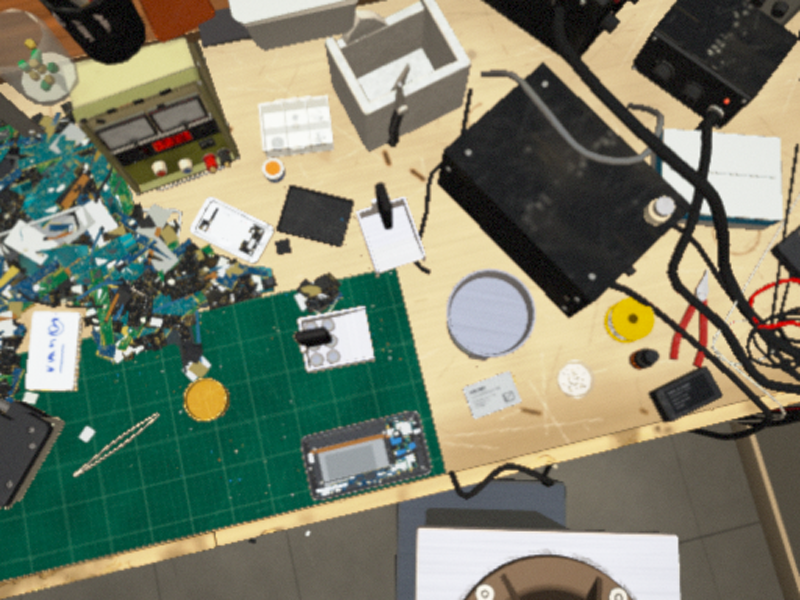

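View pics/side0.png

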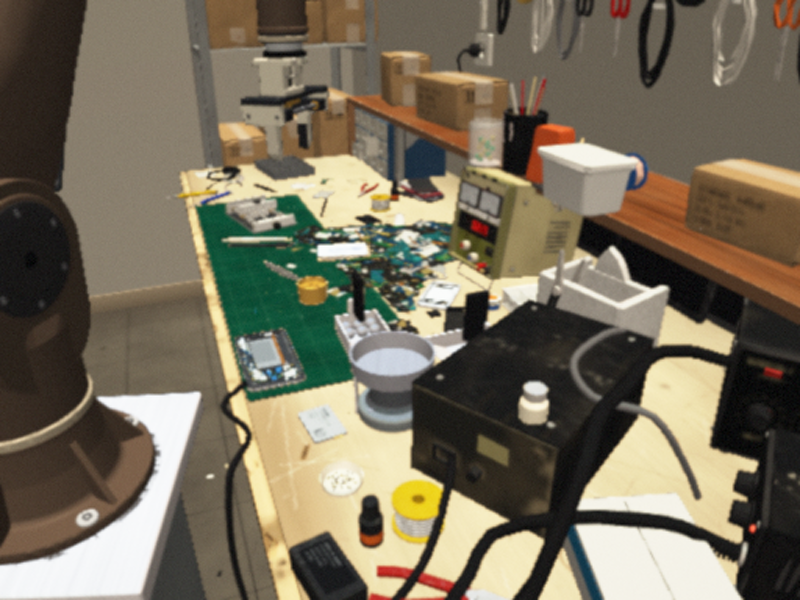

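Top: the full scoop is at about (337,338), with its grip at (313,337) and its lip to the right at x≈374. The empty twin is at (392,235) and the pan at (490,313). Side: the grip is at (358,295) and the pan at (392,355). Next I'll enlarge both views.

Run:
```python
from workcell import *
import cv2,numpy as np
def crop(n,x,y,w,h,s):
    im=capture(n)[y:y+h,x:x+w,::-1]
    im=cv2.resize(im,None,fx=s,fy=s,interpolation=cv2.INTER_CUBIC)
    for i in range(0,w,10): cv2.putText(im,str(x+i),(i*s,8),0,.3,(0,0,255),1);cv2.line(im,(i*s,10),(i*s,14),(0,0,255),1)
    for i in range(0,h,10): cv2.putText(im,str(y+i),(0,i*s+4),0,.3,(0,0,255),1);cv2.line(im,(20,i*s),(24,i*s),(0,0,255),1)
    return im
cv2.imwrite("pics/t1.png",crop("top",185,160,160,80,5))
cv2.imwrite("pics/s1.png",crop("side",205,165,90,115,5))
```

```text
(no output)
```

View pics/t1.png

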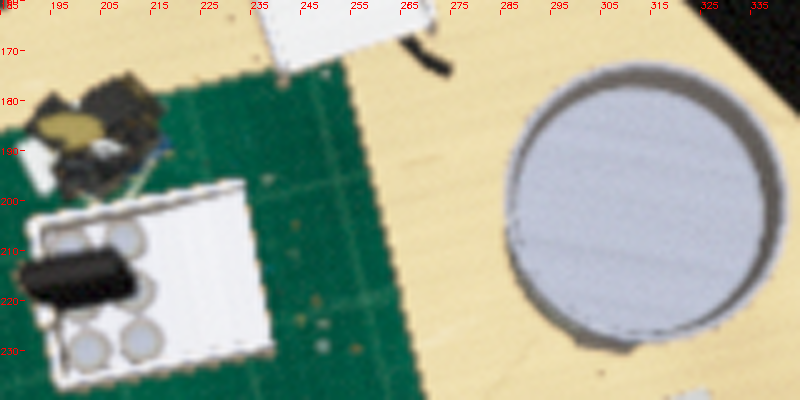

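View pics/s1.png

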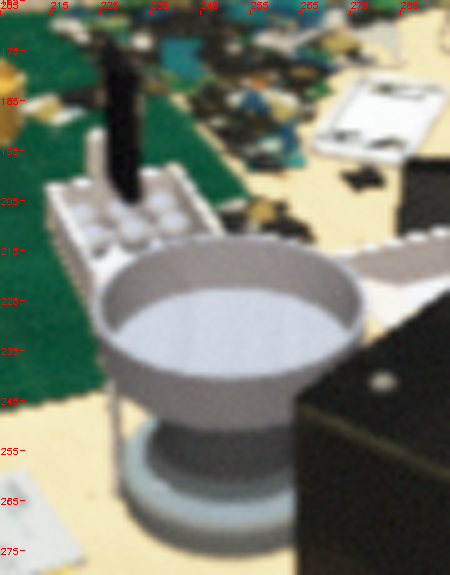

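Top crop pixels:
- Tray corners: back (192,204.4) and (197,237.6), front (233.6,196.6) and (239.4,230).
- Fin: spans about x 189–212, y 209–221.
- Pan rim centre (314,200.8) and floor centre (312.8,202.4).

Side crop pixels: the fin's top is at (229.4,174) and its foot at (230.4,205). The pan rim's centre is at (251,226.4).

```bash
cat > h.py <<'E'
from workcell import *
import cv2,numpy as np
from scipy.optimize import least_squares
from scipy.spatial.transform import Rotation as Ro
def proj(c,X):
    p=np.atleast_2d(X)@c['R'].T+c['t']; s=p[:,:2]/p[:,2:]
    s=s*(1+c['k1']*(s**2).sum(1,keepdims=True))
    return s*[c['fx'],c['fy']]+[c['cx'],c['cy']]
def tri(obs): # [(calib,(u,v))]
    f=lambda X:np.concatenate([proj(c,X)[0]-uv for c,uv in obs])
    r=least_squares(f,[.5,0,.05]);return r.x,r.fun
E
python3 - <<'E'
from h import *
T,S=calibration("top"),calibration("side")
for c in(T,S):print("cam",-c['R'].T@c['t'])
print("rim",tri([(T,(314,200.8)),(S,(251,226.4))]))
# scoop: params x,y,z(underside),yaw ; scoop frame origin under grip centre
def P(p,L):
    return Ro.from_euler('z',p[3]).apply(L)+p[:3]
# lip at x=-64 ; tray 84 long -> back at +20
Lt=np.array([[20,-32,28],[20,32,28],[-64,-32,24],[-64,32,24]])/1e3
uvt=np.array([[192,204.4],[197,237.6],[233.6,196.6],[239.4,230]])
Ls=np.array([[-19,0,102],[-19,0,29]])/1e3
uvs=np.array([[229.4,174],[230.4,205.]])
for sw in(1,-1):
    L=Lt*[1,sw,1]
    r=least_squares(lambda p:np.r_[(proj(T,P(p,L))-uvt).ravel(),(proj(S,P(p,Ls))-uvs).ravel()],[.45,.15,0,1.4])
    print(sw,r.cost,r.x,r.fun.round(1))
p=[*r.x] if 0 else r.x
print(proj(T,P(p,np.array([[x,y,z] for z in(102,28) for x in(-19,19) for y in(-6,6)])/1e3)).round(1))
E
```

```text
cam [0.26366202 0.1904137  0.90797226]
cam [ 0.34472154 -0.54505547  0.47147785]
rim (array([0.40141128, 0.08126575, 0.08857024]), array([ 0.00705836, -0.41543862, -0.42080453,  0.0864856 ]))
1 2.979704295024674 [0.36762651 0.28343542 0.01210711 1.78266695] [-1.   0.2 -0.6 -0.   0.8  0.4  0.9 -0.3  0.2  1.2  0.2 -1.2]
-1 2235.641262297007 [0.36783384 0.28514614 0.00274134 1.84681394] [  5.3  33.9  -7.2 -31.5   6.5  31.1  -7.2 -34.1   0.9   4.6   0.8   1.9]
[[209.1 208.6]
 [210.7 215.1]
 [188.1 213.8]
 [189.6 220.3]
 [212.6 214.1]
 [214.  220.1]
 [193.3 218.9]
 [194.7 225. ]]
```

```bash
cat >> h.py <<'E'
PAN=np.array([.4014,.0813]); SC=np.array([.3676,.2834]); YAW=1.783
def Rtool(yaw,tilt,s=1):
    """scoop yaw, tilt lip down; tool y = s*scoop y"""
    Rs=Ro.from_euler('z',yaw)*Ro.from_euler('y',-tilt)
    return (Rs*Ro.from_matrix(np.array([[s,0,0],[0,-s,0],[0,0,-1]]).T))
def Rs(yaw,tilt): return Ro.from_euler('z',yaw)*Ro.from_euler('y',-tilt)
# TCP in scoop frame relative to grip centre: 11 mm below
def tcp_for_lip(lip,yaw,tilt): # grip centre = lip + Rs*(64,0,62)
    return np.asarray(lip)+Rs(yaw,tilt).apply([.064,0,.062-.011])
E
python3 - <<'E'
from h import *
v=Rs(0,.5).apply([-1,0,0]);print("lip dir z (neg)",v)
for s in(1,-1):
    q=inverse_kinematics([*SC,.25],Rtool(YAW,0,s).as_rotvec());print(s,"hover",None if q is None else np.round(q,2), inverse_kinematics([*SC,.072],Rtool(YAW,0,s).as_rotvec()) is not None)
    for yd in range(0,360,15):
        y=np.radians(yd);r=''
        for t in(0,20,40,50,58):
            q=inverse_kinematics(tcp_for_lip([*PAN,.125],y,np.radians(t)),Rtool(y,np.radians(t),s).as_rotvec())
            r+=' -' if q is None else ' +'
        if r.count('+')>=3:print(s,yd,r, None if q is None else np.round(q,2))
E
```

```text
lip dir z (neg) [-0.87758256  0.         -0.47942554]
1 hover [-1.03  0.15  0.3   1.94 -0.05  1.05 -0.5 ] True
1 45  + + + - - None
1 60  + + + + + [ 1.22  0.44 -0.87  2.45 -1.27  0.71  1.02]
1 75  + + + + + [-0.21  0.56  0.94  2.38 -1.21  1.57  1.35]
1 90  + + + + + [-0.12  0.57  0.73  2.2  -1.06  1.57  1.32]
1 105  + + + + + [-0.11  0.62  0.63  2.03 -0.92  1.64  1.32]
1 120  + + + + + [-0.09  0.65  0.49  1.88 -0.78  1.69  1.31]
1 135  + + + + + [-0.06  0.69  0.31  1.74 -0.62  1.73  1.3 ]
1 150  + + + + + [-0.07  0.72  0.17  1.62 -0.47  1.79  1.31]
1 165  + + + + + [-0.13  0.76  0.09  1.54 -0.32  1.84  1.36]
1 180  + + + + + [-0.21  0.78  0.03  1.49 -0.18  1.88  1.44]
1 195  + + + + + [-0.29  0.78 -0.03  1.47 -0.03  1.9   1.52]
1 210  + + + + + [-0.36  0.77 -0.08  1.5   0.12  1.89  1.61]
1 225  + + + + + [-0.44  0.75 -0.14  1.55  0.26  1.86  1.69]
1 240  + + + + + [-0.51  0.71 -0.21  1.64  0.4   1.8   1.75]
1 255  + + + + + [-0.58  0.66 -0.27  1.76  0.53  1.73  1.8 ]
1 270  + + + + + [-0.64  0.6  -0.33  1.89  0.65  1.65  1.84]
1 285  + + + + + [-0.7   0.54 -0.38  2.05  0.77  1.56  1
[... 748 characters left out ...]
.89  0.78  1.57 -0.5   1.98 -1.36]
-1 180  + + + + + [-0.6   0.89  0.74  1.53 -0.37  1.96 -1.27]
-1 195  + + + + + [-0.69  0.88  0.71  1.52 -0.23  1.92 -1.17]
-1 210  + + + + + [-0.79  0.86  0.67  1.54 -0.1   1.85 -1.08]
-1 225  + + + + + [-0.9   0.82  0.63  1.6   0.03  1.75 -1.01]
-1 240  + + + + + [-1.01  0.77  0.59  1.69  0.16  1.64 -0.96]
-1 255  + + + + + [-1.13  0.7   0.56  1.81  0.29  1.51 -0.94]
-1 270  + + + + + [-1.24  0.63  0.53  1.95  0.43  1.38 -0.94]
-1 285  + + + + + [-1.36  0.55  0.51  2.1   0.58  1.25 -0.96]
-1 300  + + + + + [-1.47  0.47  0.5   2.27  0.75  1.13 -1.01]
-1 315  + + + + + [-1.51  0.37  0.39  2.44  0.96  1.06 -1.13]
-1 330  + + + + - None
-1 345  + + + - - None
```

Run:
```python
from h import *
import pickle
rot=Rtool(YAW,0).as_rotvec();D={}
ims=[]
for i,(dx,dy,z) in enumerate([(0,0,.25),(.02,-.07,.25)]):
    goto([SC[0]+dx,SC[1]+dy,z],rot)
    dwell(.2)
    D[i]=calibration("wrist"); im=capture("wrist"); cv2.imwrite(f"pics/w{i}raw.png",im[:,:,::-1])
    cv2.imwrite(f"pics/w{i}.png",cv2.resize(im[:,:,::-1],(800,600),interpolation=cv2.INTER_CUBIC))
    C=D[i]; print(-C['R'].T@C['t'],C['R'][2])
    s=np.array([*SC,.003]);L=np.array([[0,0,80],[-64,0,18],[-19,0,102],[19,0,102]])/1e3
    print(proj(C,Ro.from_euler('z',YAW).apply(L)+s)/.64, proj(C,[[*PAN,.069]])/.64)
pickle.dump(D,open("D.pkl","wb"));print(current_time())
```

```text
[0.35053119 0.35840201 0.39918093] [ 0.05970555 -0.27353113 -0.96000832]
[[395.87754841 282.32585065]
 [395.52666961 333.60814809]
 [395.85877281 315.55021209]
 [396.02883512 263.03753169]] [[384.67846277 497.56475924]]
[0.37054945 0.28833128 0.39935468] [ 0.05961841 -0.27320953 -0.96010531]
[[389.29491959 181.61769298]
 [390.28853318 256.14760386]
 [388.9350742  211.74645445]
 [388.81804231 151.22270178]] [[378.85735885 427.01520365]]
2.2333
```

View pics/w0.png

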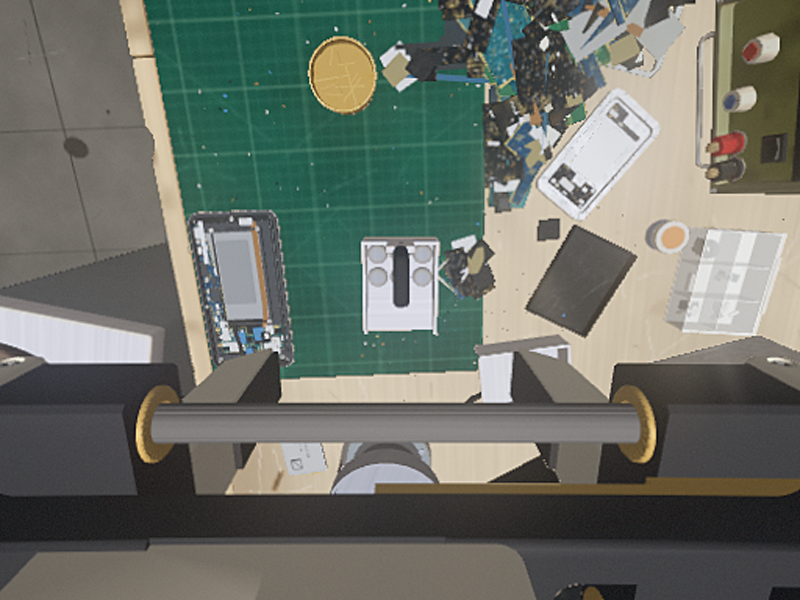

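View pics/w1.png

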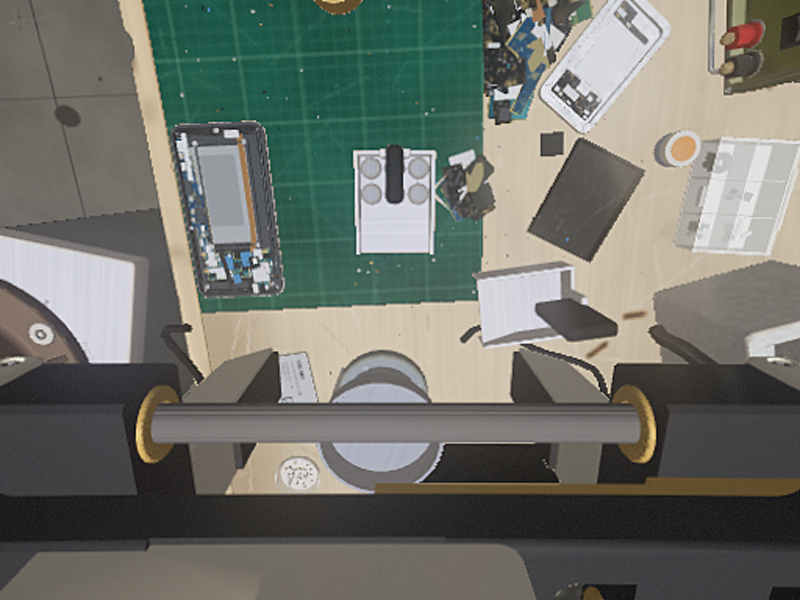

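w0: the fin is at x≈401, with its back top end at y≈246. The lip corners are (362,331) and (438,333), and the back corners (361,238) and (439,237). w1: the fin is at x≈395, with its top end at y≈145. The lip corners are (356,253) and (435,254), and the back corners (354,150) and (436,150). The pan rim spans x 317–443. I'll refit the scoop from these two wrist views.

Run:
```python
from h import *
import pickle
D=pickle.load(open("D.pkl","rb"))
L=np.array([[20,32,28],[20,-32,28],[-64,0,18],[19,0,101]])/1e3
U=[np.array([[361,238],[439,237],[400,332],[401,246]])*.64,np.array([[354,150],[436,150],[395.5,254],[395,145]])*.64]
P=lambda p:Ro.from_euler('z',p[3]).apply(L)+p[:3]
r=least_squares(lambda p:np.concatenate([(proj(D[i],P(p))-U[i]).ravel() for i in D]),[*SC,0,YAW])
print(r.x,r.fun.round(1))
```

```text
[ 3.70370583e-01  2.89039095e-01 -3.51893229e-04  1.79052960e+00] [ 1.2  0.5 -0.9  0.9  0.1 -3.   0.3  5.7  0.7 -0.8 -1.  -1.1 -0.1 -2.6
 -0.2 -1. ]
```

Run:
```python
from h import *
import pickle
D=pickle.load(open("D.pkl","rb"))
L=np.array([[20,32,28],[20,-32,28],[-64,0,18],[17,0,102]])/1e3
U=[np.array([[361,238],[439,237],[400,332],[401,0]])*.64,np.array([[354,150],[436,150],[395.5,254],[395,145]])*.64]
P=lambda p:Ro.from_euler('z',p[3]).apply(L)+p[:3]
def f(p):
    e=[proj(D[i],P(p))-U[i] for i in D]; e[0][3,1]=0
    return np.ravel(e)
r=least_squares(f,[*SC,0,YAW])
print(r.x,r.fun.round(1))
r=least_squares(lambda p:f([p[0],p[1],.003,p[2]]),[*SC,YAW])
print(r.x,r.fun.round(1))
B=np.array([[x,0,z] for z in(102,28) for x in(-19,19)])/1e3
for i in D: print(proj(D[i],Ro.from_euler('z',r.x[2]).apply(B)+[r.x[0],r.x[1],.003])/.64)
```

```text
[0.37035952 0.28883841 0.00815986 1.79064393] [ 0.7  1.6 -0.3  2.   0.2 -0.8  0.4  0.   0.1 -1.  -0.5 -1.3 -0.2 -1.4
 -0.2  0.7]
[0.37044861 0.28857287 1.79061077] [ 1.   1.3 -0.7  1.7  0.2 -1.9  0.3  0.   0.5 -0.5 -0.8 -0.8 -0.2 -1.8
 -0.2  1.4]
[[401.53793636 309.59217407]
 [401.49108285 256.64389919]
 [400.30268151 284.44383437]
 [400.22988516 240.96535489]]
[[394.98387761 204.90289477]
 [394.65315812 143.81583782]
 [394.9661583  199.06283356]
 [394.70239242 150.26152714]]
```

```bash
sed -i 's/^PAN=.*/PAN=np.array([.4016,.0813]); SC=np.array([.3704,.2886]); YAW=1.7906/' h.py
python3 - <<'E'
from h import *
rot=Rtool(YAW,0).as_rotvec()
goto([*SC,.15],rot)
servo_line([*SC,.072],velocity=.08)
print(current_wrist_force())
command_gripper(0,45); print(current_grip_width(),current_finger_force(),current_wrist_force())
servo_line([*SC,.12],velocity=.06); dwell(.3)
print(current_grip_width(),current_finger_force(),current_wrist_force(),current_ft_torque())
for n in("top","side"):cv2.imwrite(f"pics/{n}g.png",capture(n)[:,:,::-1])
a=cv2.imread("pics/topg.png")[120:260,130:350];b=cv2.imread("pics/sideg.png")[110:290,180:320]
a=cv2.resize(a,(440,280));b=cv2.resize(b,(360,463));m=np.zeros((463,800,3),np.uint8);m[:280,:440]=a;m[:,440:]=b
cv2.imwrite("pics/g.png",m);print(current_time())
E
```

```text
[-0.31951972 -0.1052412  -0.15095261]
0.12858413941092678 44.99830663204193 [ 1.03374261 -0.50735262 -0.96986209]
0.12527269837012792 44.9980491399765 [-0.89592256  0.24796127 -2.22676569] [-0.07659676  0.03258394  0.02989723]
6.4917
```

View pics/g.png

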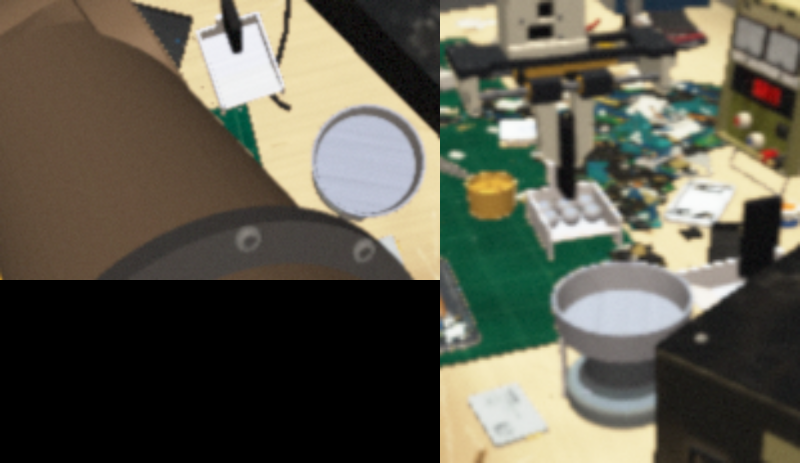

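The side view shows the scoop held level with the balls in it, and the load reads about 2.2 N. Next I pour.

Run:
```python
from h import *
away=Ro.from_euler('z',YAW).apply([1,0,0])[:2]
def lip(d,z,t,v):
    t=np.radians(t); servo_line(tcp_for_lip([*(PAN+d*away),z],YAW,t),Rtool(YAW,t).as_rotvec(),velocity=v)
p=current_position(); servo_line([p[0],p[1],.19],velocity=.12)
lip(.03,.145,0,.12)
lip(.028,.125,15,.05)
lip(.026,.118,25,.03)
print(current_time())
for t in(32,39,46,52,58): lip(.026,.118-(t-25)*.0003,t,.025)
print(current_time()); dwell(1.0)
print(current_grip_width(),current_wrist_force())
cv2.imwrite("pics/p.png",np.hstack([cv2.resize(capture(n)[y:y+150,x:x+150,::-1],(400,400)) for n,x,y in(("side",180,130),("top",220,130))]))
```

```text
9.5417
12.15
0.12674772682433827 [ 0.14436486  0.55598746 -1.06092344]
```

View pics/p.png

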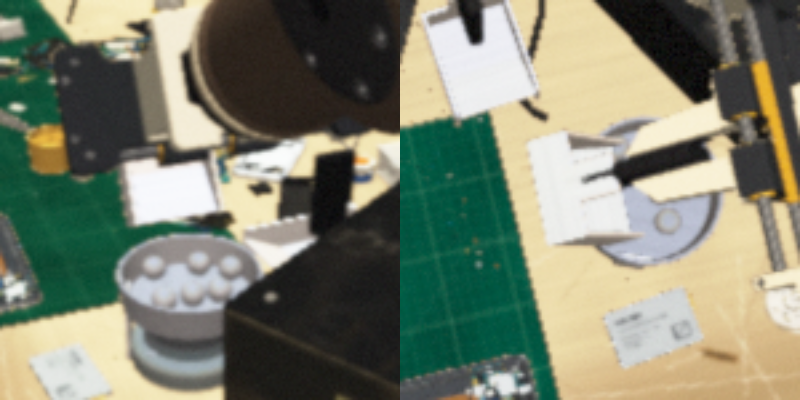

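All six balls are in the pan, it has sunk, and the scoop is empty. Next I return the scoop to its place.

Run:
```python
from h import *
away=Ro.from_euler('z',YAW).apply([1,0,0])[:2]
def lip(d,z,t,v):
    t=np.radians(t); servo_line(tcp_for_lip([*(PAN+d*away),z],YAW,t),Rtool(YAW,t).as_rotvec(),velocity=v)
p=current_position(); servo_line([p[0],p[1],p[2]+.03],velocity=.08)
lip(.03,.155,30,.08); lip(.04,.155,0,.08)
rot=Rtool(YAW,0).as_rotvec()
servo_line([*SC,.19],rot,velocity=.15)
servo_line([*SC,.085],velocity=.1)
z=.085
f0=current_wrist_force()[2]
while z>.068:
    z-=.0015; servo_line([*SC,z],velocity=.02)
    if current_wrist_force()[2]-f0>3: break
print(z,current_wrist_force(),current_grip_width())
command_gripper(.5); dwell(.3)
servo_line([*SC,.2],velocity=.1); dwell(.5)
goto([*(SC+[-.0,.14]),.25],rot)
c=calibration("wrist")
cv2.imwrite("pics/e.png",np.hstack([cv2.resize(capture(n)[y:y+150,x:x+150,::-1],(400,400)) for n,x,y in(("side",180,130),("top",185,120))]))
print(current_time(),current_wrist_force())
```

```text
0.0715 [-0.88716415 -1.16477239  8.43422378] 0.12611206095078883
23.5 [0.18069077 0.44800694 0.22802502]
```

View pics/e.png

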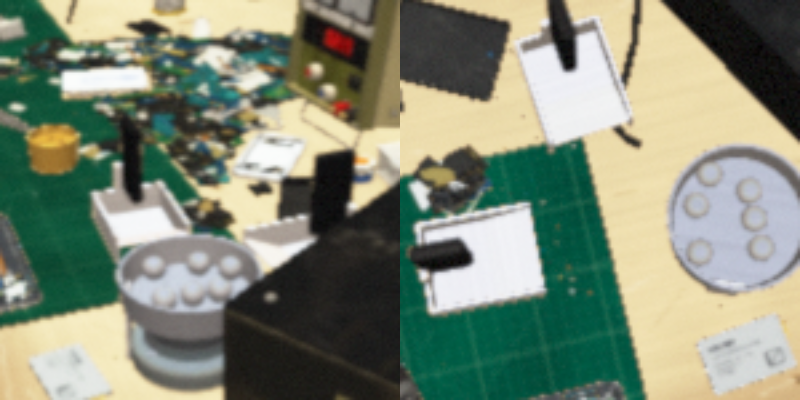

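The scoop stands upright and empty on the mat, six balls are in the pan, and the arm is clear.

```bash
python3 -c "
from workcell import *
print(close_job())"
```

```text
the job is handed in; nothing more can be done
None
```

The job is handed in, though no verdict came back: all six balls are in the pan, which looks fully sunk in the pictures, and the empty scoop stands upright on the mat, released, with the arm clear.

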